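# Kit the loose clipped-corner plate into its shadow-cut insert

## Robot

A 7-joint arm with a two-finger parallel gripper is mounted at the origin on a cart in front of the work surface, level with it; the furniture and walls round the work are solid. World frame = base frame: x ahead of the robot, y to its left, z up, the work surface at z = 0. Lengths are in mm, angles in rad, forces in N, time in s.
With the tool pointing down it reaches from about 400 to 925 mm from the base axis. Payload 4.1 kg.
Tool frame: the origin (TCP) lies on the centre line of the jaws, within the pads' length; the fingertips stand 22 mm ahead of it and the grasp point (between the pads) lies 3 mm ahead of it; z points along the fingers, y is the line along which they close (so a half turn about z gives the same grasp; the last joint's range is limited). The gripper opens to 85 mm and grips with 20 to 120 N. Pads are 22 mm wide; open, the fingers measure 114 mm over their backs; the gripper's body (76 mm by 85 mm) begins 54 mm behind the grasp point. The pads swing forward as they close: fully open they stand 13 mm farther back than shut.
Start: joints at [1.192, 0.398, 0.045, 1.537, -0.019, 1.207, -0.051], TCP at [179.542, -624.744, 253.347] pointing down, gripper open.
Joint ranges: [-2.82, 2.82], [-0.49, 2.23], [-1.37, 1.46], [0, 2.46], [-1.36, 4.5], [0.23, 2], [-2.94, 2.94]. Speed limits (rad/s): [2.57, 2.57, 3.14, 3.14, 3.14, 3.14, 3.14].

## Interface

Orientations are given as a unit quaternion [x, y, z, w].
In Python, from cell import env gives the robot as it stands.
- The arm moves only by the tool servo_tool, never from a script. Its argument "plan" is a list of rows, each a list of 7 numbers: the shift along the world's x, y, z in mm, then the turn, a rotation vector about the world's x, y, z in rad, then the opening, from 0 (shut) to 1 (fully open). A call has 1 to 12 rows; each row shifts and turns the commanded pose from where the row before left it; what a row does not reach is not made up. A row lasts 1/10 s, in which the tool goes at most 50 mm and 8.59 degrees, less where a joint would pass 70% of its speed; a pose out of reach is approached as far as the arm can. A call is refused whole if a number of a shift passes 50 or a number of a turn 0.15, either way. A call with a gripper value outside its range is refused whole. The fingers move at their own pace and stop on an object; "squeeze" is the grip in N (left out, the last holds). Time passes only in rows, so rows that do not move let the fingers close. It gives the time, the measured TCP pose, the force, the opening and the grip force at its end, in the units of the state.
- env.state(): the state, without advancing time (a new reading comes with each control period).
- env.grab_frame(name): name is "scene" or "top" or "wrist"; returns a dict with "img" (480x640x3 uint8, red, green, blue), "z_map" (480x640 float32, mm along the optical axis (not along the pixel's ray), 0 where there is no reading), "camera_matrix" (3x3 intrinsics, pixels), "extrinsics" (4x4, takes a point from camera to world coordinates); the wrist camera has in their place "tool_from_camera" (4x4, takes a point from camera to tool coordinates, whose origin is the TCP and whose axes are the flange's). Camera axes: x right, y up, looking along -z (the intrinsics and any distortion apply to the point x, -y, -z); pixel columns grow to the right and rows downward; lengths in mm; the calibration is good to about 2 mm. A picture is of the moment at which its call begins: read the wrist's pose just before it.
- env.sign_off(): hands the job in; it is judged then, once.
The state is a dict: "time": time; "joints": joint angles; "qd": joint speeds; "joint_efforts": joint torques, N m; "eef_pos": TCP position; "orientation": TCP orientation; "force": force on the tool from outside, world axes, zero at the start; "ft_torque": the same for the moment, N m; "grip_width": opening from 0.0 (shut) to 1.0 (fully open); "grip_force": force on a finger pad.
Only numpy, scipy, OpenCV 4.12 (cv2) and the standard library are available. Lean on these libraries where they do the work, as an engineer would, in place of code of your own. Each camera call takes 0.05 s, during which the arm holds its last target. There are 200 camera calls.

## Task

Finish the kit tray: the loose aluminium plate with two clipped corners lies on the loading board. Slide it into the one insert cut to its outline, clipped end first so that this end goes in under the retaining lip, then push its back edge down past the spring catch until the plate lies flat on the cavity floor with the catch sprung back over it. Leave the oblong plate in its place and do not disturb the spanner, chisel and bolt lying beside the tray.

Things in the scene. Friction and masses are not known exactly. Their poses are not given: they have to be found in the camera images.
- kit_tray: fixed grey laminate tray on the bench; origin at bench height under its middle, x away from the robot towards the inserts, y left. Flat rimless loading board, top 32 mm above the bench, spans x -147 to +18, y -221 to +221 mm; behind it three inserts stand side by side in any order, 142 mm apart, with the tray's heading. The tray stands within some cm, turned up to 0.14 rad.
- clipped_plate_centre (a point): centre (half-way up) of the loose aluminium plate: 100 mm long (x, clipped nose at +x), 110 mm wide (y), 10 mm thick, about 0.3 kg. The +x corners are cut at 45 degrees (30 x 30 mm): nose 50 mm wide, straight sides x -50 to +20 mm, straight back edge at x -50 mm. Starts flat on the board, nose to the inserts within 0.35 rad; too wide to grasp, so push it with the fingertips.
- insert_clipped: fixed grey insert for the clipped plate; origin mid underside at bench height, axes as the tray; 128 (x) x 142 mm, top z 31.5 mm. Cavity of the plate's outline, 115 mm wide, x -52 to +50.5 mm, far corners filled at 45 degrees, black floor at z 10 mm. Near wall (sill) x -64 to -52 mm, flush with the board (0.5 mm lower): the plate slides over it and tips nose down when half over.
- insert_clipped_seat (a point): where the centre of the clipped plate lies when it is home in its insert: middle of the cavity, 15 mm above the bench, axes as the insert
- insert_clipped_lip (a point): middle of the lower edge of the retaining lip of insert_clipped: 60 mm wide, overhangs the far end of the cavity by 6 mm (from x +44.5 mm of the insert), underside 24.5 mm and top 39 mm above the bench, on a stop rail as high. The tipped nose goes under it up to the far wall; a plate that has not tipped in, being off line by more than about 2 mm, is stopped by it.
- insert_clipped_catch (a joint): spring catch in the middle of that sill, slide in m: 0 = sprung out over the cavity (rest), to 0.008 = pushed back towards the robot. Spring 1.5 N at rest plus 0.3 N a mm. The plate's back edge comes to rest on its sloping nose; about 5 to 15 N pressed down on the plate near its back edge pushes it back 2 to 4.5 mm until the plate snaps under it.
- insert_clipped_catch_nose (a point): tip of that steel catch nose, 22 mm wide, 4.5 mm into the cavity, 22.3 mm above the bench, so that it just clears the top (20 mm above the bench) of a plate lying on the cavity floor; from there it slopes up and back to the sill's edge at 31 mm
- insert_oblong: insert of the same size whose cavity is a plain oblong 95 mm wide; the oblong plate is already home in it; origin and axes as insert_clipped
- oblong_plate_centre (a point): centre of the oblong aluminium plate, 100 x 90 x 10 mm, already home in its insert; must stay there
- insert_tee: insert of the same size with an empty T-shaped cavity (125 mm wide near the robot, 55 mm wide far from it) for a plate not made yet; the clipped plate does not fit it; leave empty; origin and axes as insert_clipped
- ring_spanner_centre (a point): centre of a combination spanner, 221 mm long, 36 mm wide, 8 mm thick, lying on the bench left of the tray; bystander
- chisel_centre (a point): centre of a cold chisel, 173 mm long, 21 mm thick, lying on the bench right of the tray; bystander
- hex_bolt_centre (a point): centre of a bolt 58 mm long with a 22 mm hexagon head, lying on the bench front left of the tray; bystander
Not all that is in view belongs to the job. Leave any pink look-alike of the part that bears clipped_plate_centre alone.

How it is judged (in metres and radians):
At the end, for the whole second after the job is handed in: the clipped plate lies flat (within 2 degrees) on the floor of its own cavity (centre within 5 mm sideways and 2 mm in height of its seat), the spring catch is sprung out over it (within 1.5 mm of rest), and the oblong plate is still home in its insert (within 8 mm of where it lay) (horizontal distance between clipped_plate_centre and insert_clipped_seat below 0.005 m and z of clipped_plate_centre in the frame of insert_clipped_seat between -0.002 and 0.002 m and angle between the z axis of clipped_plate_centre and the z axis of insert_clipped, either way round below 0.035 rad and value of joint insert_clipped_catch below 0.0015 m and distance of oblong_plate_centre from where it was at the start of the episode below 0.008 m); the robot touches nothing.
It fails at once if the spanner was shifted by more than 20 mm (distance of ring_spanner_centre from where it was at the start of the episode above 0.02 m).
It fails at once if the chisel was shifted by more than 20 mm (distance of chisel_centre from where it was at the start of the episode above 0.02 m).
It fails at once if the bolt was shifted by more than 20 mm (distance of hex_bolt_centre from where it was at the start of the episode above 0.02 m).
It fails at once if the oblong plate was shifted out of its place (more than 8 mm) (distance of oblong_plate_centre from where it was at the start of the episode above 0.008 m).
It also fails if it takes over 72 s, if anything falls off the work surface, if the arm or the gripper's body presses on something with over 40 N, if the wrist force passes 120 N, or if a joint passes its speed limit or range.

## Working session

There is one attempt and no reset: what is moved stays moved. The work goes in short steps, Python scripts to look and compute and a tool call to move; the robot and the scene stay as the last step left them, time stands still between calls to the robot, and variables do not carry over. Pictures are saved under pics/ and viewed, at most 11 in all, crops included, and the job is handed in when it is done.

Besides the shell and the picture viewer there is one more tool, called as name([rows], argument=value, ...), one row to a line, values as JSON. servo_tool: Moves the arm, as the interface text tells. Its arguments: {"type":"object","properties":{"plan":{"type":"array","items":{"type":"array","items":{"type":"number"}}},"squeeze":{"type":"number"}},"required":["plan"]}

```bash
ls; mkdir -p pics
python3 - <<'E'
from cell import env
import cv2,numpy as np
s=env.state();print(s)
for n in("top","scene"):
    f=env.grab_frame(n);cv2.imwrite(f"pics/{n}0.png",f["img"][:,:,::-1]);np.savez(f"{n}0.npz",**{k:v for k,v in f.items()});print(n,f["camera_matrix"],f["extrinsics"])
    print([k for k in f])
E
```

```text
pics
{'time': 0.0, 'joints': array([ 1.19199271,  0.39918815,  0.04502512,  1.53789427, -0.01867129,
        1.2068739 , -0.05067481]), 'qd': array([ 0.00092588, -0.00026789,  0.00145296,  0.00310645,  0.00055249,
        0.00033073,  0.00047989]), 'joint_efforts': array([-1.07428910e-03, -4.75118744e+01,  1.36406947e+00, -2.54218841e+01,
        1.14503276e-02,  9.50713700e-03, -4.85742646e-05]), 'eef_pos': array([ 179.3657417 , -624.14790564,  252.25938324]), 'orientation': array([ 9.90218393e-01,  1.39522725e-01, -2.13228777e-04, -9.47787118e-04]), 'force': array([ 0.10242614, -0.11989861, -0.72448193]), 'ft_torque': array([ 0.05118782, -0.00624985, -0.04762487]), 'grip_force': 0.0, 'grip_width': 0.999062856234317}
top [[474.3545298    0.         322.87872594]
 [  0.         474.3545298  244.6359004 ]
 [  0.           0.           1.        ]] [[-2.03185981e-02  9.85846579e-01 -1.66414177e-01  3.53427744e+02]
 [-9.99430169e-01 -2.45151726e-02 -2.32022247e-02 -6.51584711e+00]
 [-2.69535061e-02  1.65847912e-01  9.85782927e-01  1.18788369e+03]
 [ 0.00000000e+00  0.00000000e+00  0.00000000e+00  1.00000000e+00]]
['img', 'z_map', 'camera_matrix', 'extrinsics']
scene [[577.80587183   0.         315.32355043]
 [  0.         577.80587183 232.88062887]
 [  0.           0.           1.        ]] [[-8.56253368e-01  3.02901929e-01 -4.18426327e-01  1.60656367e+00]
 [-5.16453462e-01 -5.18140677e-01  6.81766866e-01  8.47691304e+02]
 [-1.02952012e-02  7.99862901e-01  6.00094450e-01  7.79675825e+02]
 [ 0.00000000e+00  0.00000000e+00  0.00000000e+00  1.00000000e+00]]
['img', 'z_map', 'camera_matrix', 'extrinsics']
```

View pics/top0.png

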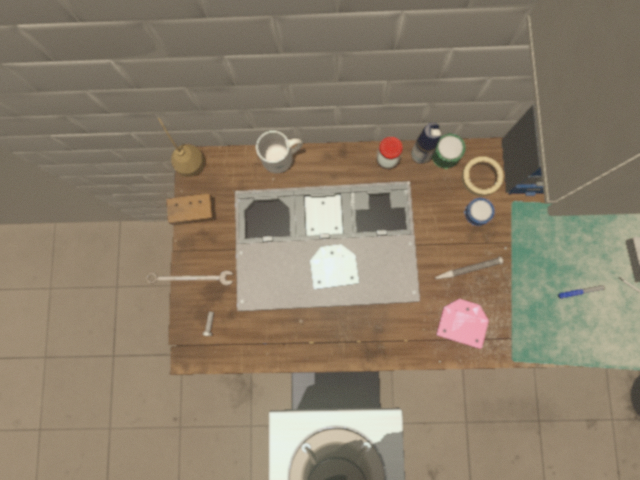

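View pics/scene0.png

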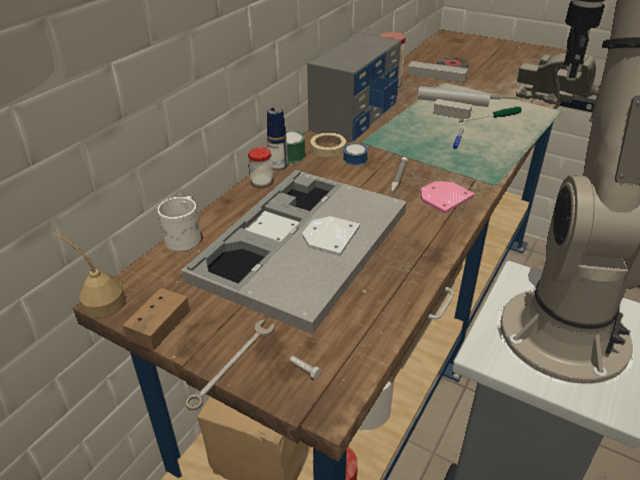

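The clipped insert is the left one at about (268,218), with cut far corners. The middle one at (323,215) holds the oblong plate, and the right one at (381,213) is the tee with its square step. The white plate at (333,267) is the part, and the pink one at (464,323) is the decoy. Next I'll measure and make one confirming crop.

```bash
cat > h.py <<'E'
import numpy as np,cv2
def load(n): return dict(np.load(n))
def ray(f,uv,z):
    K=f["camera_matrix"];E=f["extrinsics"];uv=np.atleast_2d(uv).astype(float)
    d=np.c_[(uv[:,0]-K[0,2])/K[0,0],-(uv[:,1]-K[1,2])/K[1,1],-np.ones(len(uv))]@E[:3,:3].T
    o=E[:3,3]; return o+d*((z-o[2])/d[:,2])[:,None]
def proj(f,P):
    K=f["camera_matrix"];E=f["extrinsics"];c=(np.atleast_2d(P)-E[:3,3])@E[:3,:3]
    return np.c_[K[0,2]+K[0,0]*c[:,0]/-c[:,2],K[1,2]-K[1,1]*c[:,1]/-c[:,2]]
def plate(f,roi,z=42,thr=205):
    """white plate contour in roi (u0,v0,u1,v1) -> world contour points at z"""
    u0,v0,u1,v1=roi; m=(f["img"][v0:v1,u0:u1].min(2)>thr).astype(np.uint8)
    m=cv2.morphologyEx(m,cv2.MORPH_CLOSE,np.ones((5,5)))
    c=max(cv2.findContours(m,0,2)[0],key=cv2.contourArea)[:,0]+[u0,v0]
    return ray(f,c,z)[:,:2]
E
python3 - <<'E'
from h import *
f=load("top0.npz"); im=f["img"]
cv2.imwrite("pics/crop0.png",cv2.resize(im[175:315,225:425,::-1],None,fx=4,fy=4,interpolation=cv2.INTER_CUBIC))
# board mask by height from depth
v,u=np.mgrid[0:480,0:640];K=f["camera_matrix"];E=f["extrinsics"];z=f["z_map"]
c=np.stack([(u-K[0,2])/K[0,0]*z,-(v-K[1,2])/K[1,1]*z,-z],-1);P=c@E[:3,:3].T+E[:3,3]
m=((abs(P[...,2]-33)<12)&(z>0)&(P[...,0]>300)&(P[...,0]<800)&(abs(P[...,1])<350)).astype(np.uint8)
m=cv2.morphologyEx(m,cv2.MORPH_OPEN,np.ones((5,5)))
cs=max(cv2.findContours(m,0,2)[0],key=cv2.contourArea)
r=ray(f,cs[:,0],32)[:,:2].astype(np.float32);print("tray",cv2.minAreaRect(r),cv2.contourArea(r))
q=plate(f,(300,235,370,300));q=q.astype(np.float32);print("plate",cv2.minAreaRect(q),cv2.contourArea(q),cv2.approxPolyDP(q,8,True)[:,0])
print("board z",np.median(P[280:295,250:300,2]),"plate z",np.median(P[262:275,325:345,2]))
E
```

```text
tray ((548.9725341796875, 17.169403076171875), (300.8583679199219, 441.23126220703125), 1.7134790420532227) 120365.4593513199
plate ((495.5024108886719, -3.003673553466797), (98.80294799804688, 109.02598571777344), 6.302048206329346) 9391.46690722079 [[519.37415  -54.877697]
 [544.8627   -23.884127]
 [541.11444   25.174738]
 [507.1993    52.679535]
 [441.2455    44.052856]
 [453.38394  -60.052776]]
board z 32.020740725977475 plate z 41.89411832401254
```

View pics/crop0.png

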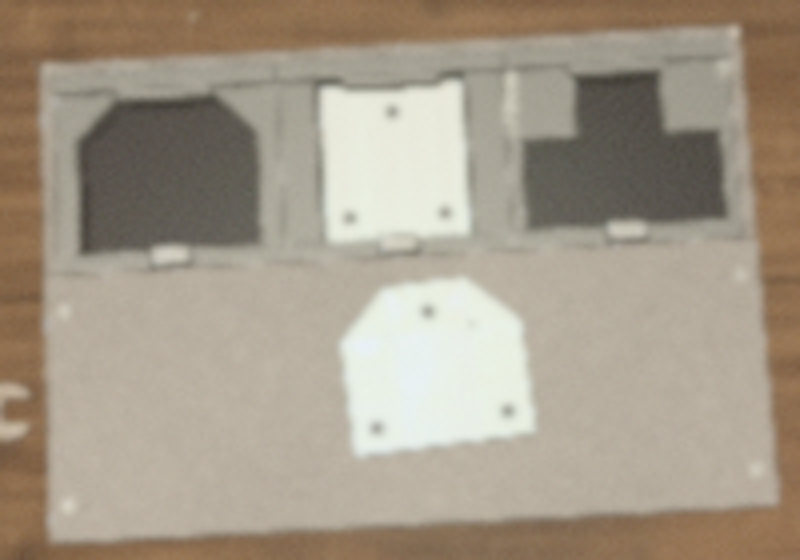

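servo_tool([
  [40,30,5,0,0,0,1],
  [40,40,5,0,0,0,1],
  [40,45,5,0,0,0,1],
  [40,45,0,0,0,0,1],
  [40,45,0,0,0,0,1],
  [40,45,0,0,0,0,1],
  [20,45,0,0,0,0,1],
  [20,45,0,0,0,0,1],
  [0,0,0,0,0,0,1],
  [0,0,0,0,0,0,1],
])

```text
time: 1.1
eef_pos: [427.7, -319.1, 266.7]
orientation: [0.99, 0.141, -0.0, 0.0]
force: [-0.5, -1.4, 0.6]
grip_width: 0.998
grip_force: 0.0
```

Everything fits: the board is at z=32 and the plate at z=42, the plate measures 99x109 with yaw about 0.11, and the tray is 441 wide with yaw about 0.03. The crop confirms the clipped cavity at left (170,175), the oblong at (395,160) and the tee at (627,150), with the white plate at (437,370). I'll set up on the right side of the plate to push it left.

servo_tool([
  [5,20,-5,0,0,0.1465,0.45],
  [5,25,-10,0,0,0.1465,0.45],
  [5,25,-10,0,0,0.1465,0.45],
  [5,25,-15,0,0,0.1465,0.45],
  [5,25,-20,0,0,0.1465,0.45],
  [5,25,-20,0,0,0.1465,0.45],
  [5,25,-20,0,0,0.1465,0.45],
  [7,25,-20,0,0,0.1465,0.45],
  [10,24,-20,0,0,0.146,0.45],
  [0,0,-20,0,0,0,0.45],
  [0,0,0,0,0,0,0.45],
  [0,0,0,0,0,0,0.45],
])

```text
time: 2.3
eef_pos: [478.9, -103.3, 106.7]
orientation: [0.699, 0.715, -0.001, -0.0]
force: [-1.3, 0.5, 0.6]
grip_width: 0.452
grip_force: 0.0
```

Run:
```python
from cell import env
import cv2,numpy as np
s=env.state();print(s["eef_pos"],s["orientation"],s["joints"],s["grip_width"])
f=env.grab_frame("top");np.savez("top1.npz",**f)
g=env.grab_frame("wrist");np.savez("wrist1.npz",**g,pos=s["eef_pos"],quat=s["orientation"]);print(g["tool_from_camera"],g["camera_matrix"])
a=f["img"][160:320,200:440,::-1];a=cv2.resize(a,None,fx=1.66,fy=1.66)
b=cv2.resize(g["img"][:,:,::-1],(400,300));a=cv2.resize(a,(400,267))
cv2.imwrite("pics/p1.png",np.vstack([a,b]))
```

```text
[ 478.88531284 -103.25720287  106.68206924] [ 6.98650939e-01  7.15462454e-01 -5.41408995e-04 -2.21801936e-04] [ 0.50164655  0.31255047 -0.43918419  2.05125488  0.18138641  0.81509995
 -0.02021034] 0.45186768573332947
[[ 1.19912516e-04  9.53944353e-01  2.99983593e-01  7.64957215e+01]
 [ 9.99999686e-01  1.20686869e-04 -7.83512969e-04 -4.50940642e-01]
 [-7.83631853e-04  2.99983593e-01 -9.53944039e-01 -1.19743332e+02]
 [ 0.00000000e+00  0.00000000e+00  0.00000000e+00  1.00000000e+00]] [[345.14257266   0.         320.63664152]
 [  0.         345.14257266 234.58769828]
 [  0.           0.           1.        ]]
```

View pics/p1.png

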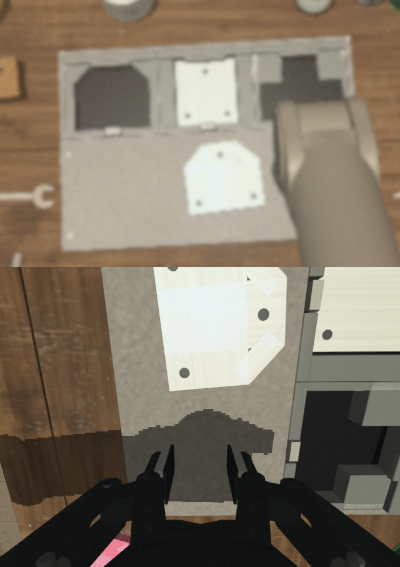

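The top half shows the arm to the right of the plate. The wrist half shows the plate ahead of the fingers, with its near side clear. I'll lower and feel for the board.

servo_tool([
  [0,0,-25,0,0,0,0.45],
  [0,0,-18,0,0,0,0.45],
  [0,0,-3,0,0,0,0.45],
  [0,0,0,0,0,0,0.45],
])

```text
time: 2.8
eef_pos: [479.5, -102.0, 61.4]
orientation: [0.698, 0.716, 0.0, 0.0]
force: [-0.1, -0.4, -0.3]
grip_width: 0.449
grip_force: 0.0
```

servo_tool([
  [0,0,-2,0,0,0,0.45],
  [0,0,-2,0,0,0,0.45],
  [0,0,0,0,0,0,0.45],
])

```text
time: 3.1
eef_pos: [479.6, -101.4, 57.3]
orientation: [0.698, 0.717, 0.0, 0.0]
force: [0.3, 0.5, -0.3]
grip_width: 0.454
grip_force: 0.0
```

servo_tool([
  [0,0,-2,0,0,0,0.45],
  [0,0,0,0,0,0,0.45],
])

```text
time: 3.3
eef_pos: [479.2, -101.3, 54.8]
orientation: [0.697, 0.717, -0.0, 0.0]
force: [-0.7, -0.2, -0.3]
grip_width: 0.45
grip_force: 0.0
```

servo_tool([
  [0,0,-2,0,0,0,0.45],
  [0,0,0,0,0,0,0.45],
])

```text
time: 3.5
eef_pos: [479.4, -101.3, 52.8]
orientation: [0.697, 0.717, 0.0, 0.0]
force: [0.0, -0.9, 0.0]
grip_width: 0.45
grip_force: 0.0
```

servo_tool([
  [2.4,10,-1,0,0,0,0.45],
  [0,14,0,0,0,0,0.45],
  [-0.4,14,0,0,0,0,0.45],
  [-0.4,14,0,0,0,0,0.45],
  [-0.4,14,0,0,0,0,0.45],
  [-0.4,14,0,0,0,0,0.45],
  [-0.4,14,0,0,0,0,0.45],
  [-0.4,14,0,0,0,0,0.45],
  [-0.4,14,0,0,0,0,0.45],
  [-0.4,12,0,0,0,0,0.45],
  [-0.4,8,0,0,0,0,0.45],
  [-0.3,5,0,0,0,0,0.45],
])

```text
time: 4.7
eef_pos: [478.8, 44.3, 52.7]
orientation: [0.697, 0.717, -0.001, 0.002]
force: [0.2, -5.8, 6.7]
grip_width: 0.451
grip_force: 4.0
```

servo_tool([
  [-0.3,10,0,0,0,0,0.45],
  [-0.3,10,0,0,0,0,0.45],
  [-0.2,7,0,0,0,0,0.45],
  [-0.1,5,0,0,0,0,0.45],
  [-0.1,3,0,0,0,0,0.45],
  [0,0,0,0,0,0,0.45],
])

```text
time: 5.3
eef_pos: [477.8, 79.2, 52.8]
orientation: [0.698, 0.716, -0.0, 0.002]
force: [0.9, -4.2, 7.4]
grip_width: 0.452
grip_force: 3.9
```

Run:
```python
from cell import env
from h import *
s=env.state();print(s["eef_pos"],s["force"])
f=env.grab_frame("top");np.savez("top2.npz",**f)
g=env.grab_frame("scene");np.savez("scene2.npz",**g)
w=env.grab_frame("wrist")
cv2.imwrite("pics/p2.png",np.vstack([np.hstack([cv2.resize(f["img"][160:320,200:440],(400,267)),cv2.resize(w["img"],(400,267))]),cv2.resize(g["img"][150:350,160:460],(800,533))[:333]])[:,:,::-1])
```

```text
[477.82599221  79.20728952  52.77093364] [ 0.85937342 -4.21347836  7.43912566]
```

View pics/p2.png

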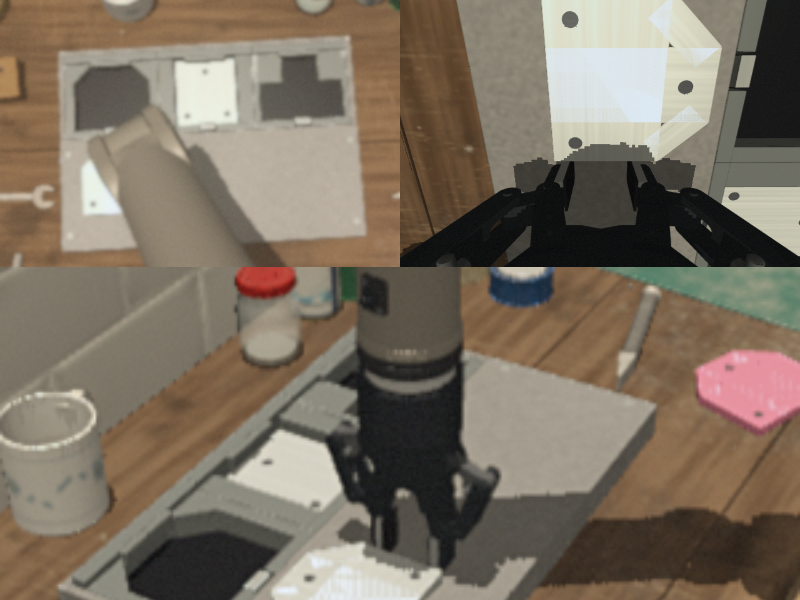

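The plate followed flush, with both fingers on its side; the wrist view shows the plate nose pointing toward the left insert's catch. I'll back off, rise, go behind the plate and turn the tool to face the inserts.

servo_tool([
  [0,-3,1,0,0,0,0.45],
  [0,-15,5,0,0,0,0.45],
  [0,-10,30,0,0,0,0.45],
  [-6,5,40,0,0,-0.143,0.6],
  [-8,10,20,0,0,-0.143,0.7],
  [-8,10,0,0,0,-0.143,0.8],
  [-8,10,0,0,0,-0.143,0.8],
  [-8,15,0,0,0,-0.143,0.8],
  [-8,15,0,0,0,-0.143,0.8],
  [-8,15,0,0,0,-0.143,0.8],
  [-8,15,0,0,0,-0.143,0.8],
  [-8,10,0,0,0,-0.143,0.8],
])

```text
time: 6.65
eef_pos: [406.0, 159.0, 147.7]
orientation: [0.988, 0.153, -0.0, -0.0]
force: [0.5, -0.1, 0.4]
grip_width: 0.801
grip_force: 0.0
```

servo_tool([
  [-3,0,-10,0,0,-0.143,0.8],
  [0,0,-10,0,0,-0.143,0.8],
  [0,0,0,0,0,0,0.8],
  [0,0,0,0,0,0,0.8],
])

```text
time: 7.05
eef_pos: [403.6, 157.8, 127.8]
orientation: [1.0, 0.014, -0.0, 0.0]
force: [0.1, -0.1, -0.1]
grip_width: 0.798
grip_force: 0.0
```

Run:
```python
from cell import env
from h import *
from scipy.spatial.transform import Rotation as R
s=env.state();print(s["eef_pos"],s["orientation"],s["joints"])
w=env.grab_frame("wrist")
f=env.grab_frame("top");np.savez("top3.npz",**f)
T=np.eye(4);T[:3,:3]=R.from_quat(s["orientation"]).as_matrix();T[:3,3]=s["eef_pos"]
w["extrinsics"]=T@w["tool_from_camera"];np.savez("wrist3.npz",**w)
m=(w["img"].min(2)>150).astype(np.uint8)
c=max(cv2.findContours(m,0,2)[0],key=cv2.contourArea)[:,0];q=ray(w,c,42)[:,:2].astype(np.float32)
print("plate wrist",cv2.minAreaRect(q),cv2.approxPolyDP(q,5,True)[:,0])
cv2.imwrite("pics/p3.png",np.hstack([cv2.resize(f["img"][160:320,200:360],(300,300)),cv2.resize(w["img"],(400,300))])[:,:,::-1])
```

```text
[403.56853135 157.82877392 127.77655022] [ 9.99900856e-01  1.40778446e-02 -2.99397079e-04  5.83283052e-05] [-0.11658869  0.17900834 -0.38799711  2.1574559   0.09194906  0.82087901
 -2.10442113]
plate wrist ((493.5368957519531, 145.50241088867188), (97.21077728271484, 109.1635971069336), 1.6187694072723389) [[512.20337 200.3775 ]
 [443.42722 198.04439]
 [444.74625 151.37018]
 [476.47934 107.94771]
 [460.62686  90.37703]
 [514.797    91.49965]
 [542.86194 120.72295]
 [541.37683 173.152  ]]
```

View pics/p3.png

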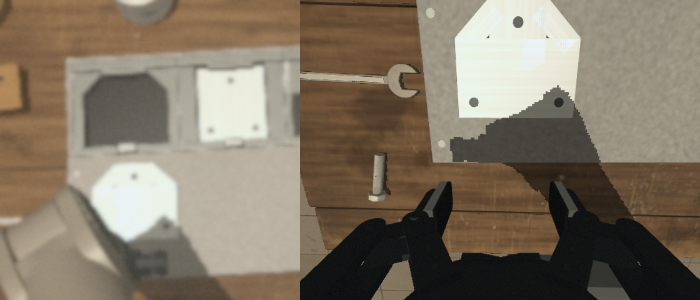

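The plate is now square to the tray at about (494,145.5). I'll measure the cavity in the same cameras to get the remaining lateral offset.

Run:
```python
from h import *
f=load("top0.npz")
v0,v1,u0,u1=190,245,238,298
m=(f["img"][v0:v1,u0:u1].max(2)<85).astype(np.uint8)
c=max(cv2.findContours(m,0,2)[0],key=cv2.contourArea)[:,0]+[u0,v0]
a=0.029;X=np.array([np.cos(a),np.sin(a)]);Y=np.array([-np.sin(a),np.cos(a)])
lo=ray(f,c,10)[:,:2];hi=ray(f,c,31.5)[:,:2]
mid=lambda p:(p@X>600)&(p@X<630)   # straight flanks
l=lo[mid(lo)]@Y;r=hi[mid(hi)]@Y
L=np.median(l[l>np.median(l)]);Rr=np.median(r[r<np.median(r)])
print("cavity sides Y",L,Rr,"w",L-Rr,"mid",(L+Rr)/2)
far=(lo@X).max(); near=(hi@X).min();print("far,near",far,near,"len",far-near)
# board left/right edge on Y, at z=32: row-wise grey/wood edge via depth-free colour
im=f["img"].astype(int)
sat=im.max(2)-im.min(2)
Ls=[];Rs=[]
for v in range(255,295,3):
    g=np.where(cv2.blur(sat[v:v+1].astype(np.float32),(3,1))[0]<30)[0];g=g[(g>225)&(g<430)]
    Ls.append(ray(f,[g.min()-.5,v],32)[0,:2]);Rs.append(ray(f,[g.max()+.5,v],32)[0,:2])
Ls=np.array(Ls);Rs=np.array(Rs);print("board edges Y",np.median(Ls@Y),np.median(Rs@Y),"slopes",np.polyfit(Ls[:,0],Ls[:,1],1)[0],np.polyfit(Rs[:,0],Rs[:,1],1)[0])
ym=(np.median(Ls@Y)+np.median(Rs@Y))/2;print("insert Y by board",ym+142)
for n,t in(("top3.npz",185),):
    h=load(n);q=plate(h,(238,240,300,295),thr=t).astype(np.float32);s=q[(q@X>500)&(q@X<520)]@Y
    print("plate top sides",s.max(),s.min(),(s.max()+s.min())/2)
w=np.array([493.54,145.5]);print("plate wrist X,Y",w@X,w@Y)
h=load("wrist3.npz")
gm=h["img"].astype(int);st=gm.max(2)-gm.min(2)
e=[]
for v in range(20,230,10):
    g=np.where((cv2.blur(st[v:v+1].astype(np.float32),(3,1))[0]<30))[0];g=g[(g>185)&(g<260)]
    if len(g):e.append(ray(h,[g.min()-.5,v],32)[0,:2])
e=np.array(e);print("wrist board left edge Y",np.round(e@Y,1),np.round(e[:,0],0))
```

```text
cavity sides Y nan 191.45687551516585 w nan mid nan
far,near 676.3245415534986 627.0474220633337 len 49.27711949016498
board edges Y 218.3621288675115 -218.52883323261628 slopes 0.03710931819366211 0.036427196883803775
insert Y by board 141.9166478174476
plate top sides 189.72570214199794 76.88928032804918 133.30749123502358
plate wrist X,Y 497.5513895658559 131.12816761125694
wrist board left edge Y [218.1 218.1 218.1 218.1 218.1 218.1 218.7 218.7 218.1 225.2 218.2 218.2
 218.2 227.9 218.2 218.2 218.2 218.8 218.9 218.2 218.2] [533. 528. 523. 518. 513. 508. 503. 498. 492. 487. 481. 476. 470. 464.
 458. 452. 446. 439. 433. 427. 420.]
  return _methods._mean(a, axis=axis, dtype=dtype,
  ret = ret.dtype.type(ret / rcount)
```

The plate is at tray-lateral 131 and the insert line is at about 142, so it needs some 10.7 mm more. I'll repeat the side push.

servo_tool([
  [5,-10,0,0,0,0.143,0.6],
  [8,-10,0,0,0,0.143,0.45],
  [8,-10,0,0,0,0.143,0.45],
  [8,-10,0,0,0,0.143,0.45],
  [8,-10,0,0,0,0.143,0.45],
  [8,-10,0,0,0,0.143,0.45],
  [8,-10,0,0,0,0.143,0.45],
  [8,-10,0,0,0,0.143,0.45],
  [8,-10,0,0,0,0.143,0.45],
  [6,-10,0,0,0,0.143,0.45],
  [0,-3,-10,0,0,0.143,0.45],
  [0,0,-25,0,0,0,0.45],
])

```text
time: 8.35
eef_pos: [481.6, 54.0, 94.6]
orientation: [0.697, 0.717, 0.002, 0.002]
force: [1.0, 0.7, 0.3]
grip_width: 0.447
grip_force: 0.0
```

servo_tool([
  [0,0,-25,0,0,0,0.45],
  [0,0,-12,0,0,0,0.45],
  [0,0,0,0,0,0,0.45],
])

```text
time: 8.65
eef_pos: [477.8, 54.4, 54.8]
orientation: [0.697, 0.717, -0.001, -0.001]
force: [-0.1, -0.3, 1.0]
grip_width: 0.446
grip_force: 0.0
```

servo_tool([
  [-0.3,10,0,0,0,0.004,0.45],
  [-0.3,8,0,0,0,0,0.45],
  [-0.2,6,0,0,0,0,0.45],
  [-0.2,5,0,0,0,0,0.45],
  [-0.1,4,0,0,0,0,0.45],
  [-0.1,3,0,0,0,0,0.45],
  [0,0,0,0,0,0,0.45],
  [0,0,0,0,0,0,0.45],
])

```text
time: 9.45
eef_pos: [477.4, 91.0, 55.8]
orientation: [0.696, 0.718, 0.0, -0.0]
force: [0.5, -0.1, -0.1]
grip_width: 0.451
grip_force: 0.0
```

servo_tool([
  [0,-3,1,0,0,0,0.45],
  [0,-15,5,0,0,0,0.45],
  [0,-15,30,0,0,0,0.45],
  [-6,5,40,0,0,-0.143,0.6],
  [-8,10,20,0,0,-0.143,0.7],
  [-8,10,0,0,0,-0.143,0.8],
  [-8,10,0,0,0,-0.143,0.8],
  [-8,15,0,0,0,-0.143,0.8],
  [-8,15,0,0,0,-0.143,0.8],
  [-8,15,0,0,0,-0.143,0.8],
  [-8,15,0,0,0,-0.143,0.8],
  [-8,10,0,0,0,-0.143,0.8],
])

```text
time: 10.65
eef_pos: [407.1, 163.6, 151.9]
orientation: [0.988, 0.154, 0.0, -0.0]
force: [0.2, -0.2, -0.2]
grip_width: 0.796
grip_force: 0.0
```

servo_tool([
  [-3,0,0,0,0,-0.143,0.8],
  [0,0,0,0,0,-0.143,0.8],
  [0,0,0,0,0,0,0.8],
  [0,0,0,0,0,0,0.8],
])

```text
time: 11.05
eef_pos: [404.6, 162.5, 151.8]
orientation: [1.0, 0.016, -0.0, 0.0]
force: [0.2, -0.3, 0.1]
grip_width: 0.8
grip_force: 0.0
```

```bash
cat >> h.py <<'E'
def wrist(env):
    from scipy.spatial.transform import Rotation as R
    s=env.state();w=env.grab_frame("wrist")
    T=np.eye(4);T[:3,:3]=R.from_quat(s["orientation"]).as_matrix();T[:3,3]=s["eef_pos"]
    w["extrinsics"]=T@w["tool_from_camera"];return s,w
E
python3 - <<'E'
from cell import env
from h import *
s,w=wrist(env);print(s["eef_pos"],s["orientation"])
np.savez("wrist4.npz",**w)
f=env.grab_frame("top");np.savez("top4.npz",**f)
m=(w["img"].min(2)>150).astype(np.uint8)
c=max(cv2.findContours(m,0,2)[0],key=cv2.contourArea)[:,0];q=ray(w,c,42)[:,:2].astype(np.float32)
r=cv2.minAreaRect(q);print("plate wrist",r)
for a in(.03,.0365):
    X=np.array([np.cos(a),np.sin(a)]);Y=np.array([-np.sin(a),np.cos(a)])
    print(a,"plate Y",np.array(r[0])@Y)
    gm=w["img"].astype(int);st=gm.max(2)-gm.min(2);e=[]
    for v in range(20,230,10):
        g=np.where((cv2.blur(st[v:v+1].astype(np.float32),(3,1))[0]<30))[0];g=g[(g>150)&(g<300)]
        if len(g):e.append(ray(w,[g.min()-.5,v],32)[0,:2])
    print("board left Y",np.median(np.array(e)@Y), np.round(np.polyfit(np.array(e)[:,0],np.array(e)[:,1],1),3))
    h=load("top0.npz")
E
```

```text
[404.58401997 162.52440918 151.8261934 ] [ 9.99875168e-01  1.58001117e-02 -3.87131344e-05  5.77130032e-05]
plate wrist ((492.9715881347656, 157.68856811523438), (98.56388092041016, 109.2812271118164), 1.8161784410476685)
0.03 plate Y 142.83068420969107
board left Y 217.9666056585584 [8.10000e-02 1.99876e+02]
0.0365 plate Y 139.59407154440106
board left Y 215.02594309041413 [8.10000e-02 1.99876e+02]
```

servo_tool([
  [0,-1.5,-40,0,0,0,0.8],
  [0,-1,-40,0,0,0,0.8],
  [0,0,-15,0,0,0,0.8],
  [0,0,-4,0,0,0,0.8],
  [0,0,0,0,0,0,0.8],
])

```text
time: 11.65
eef_pos: [404.6, 160.2, 52.7]
orientation: [1.0, 0.015, -0.0, 0.0]
force: [-0.3, 0.1, 0.1]
grip_width: 0.803
grip_force: 0.0
```

servo_tool([
  [0,0,-2,0,0,0,0.8],
  [0,0,-2,0,0,0,0.8],
  [0,0,0,0,0,0,0.8],
])

```text
time: 11.95
eef_pos: [405.1, 160.3, 49.4]
orientation: [1.0, 0.014, 0.001, -0.0]
force: [0.3, 1.0, 0.0]
grip_width: 0.8
grip_force: 0.0
```

servo_tool([
  [0,0,-2,0,0,0,0.8],
  [0,0,0,0,0,0,0.8],
])

```text
time: 12.15
eef_pos: [404.6, 160.1, 46.9]
orientation: [1.0, 0.014, 0.0, 0.0]
force: [-0.7, -0.5, 0.2]
grip_width: 0.799
grip_force: 0.0
```

servo_tool([
  [12,0.4,0,0,0,0.002,0.8],
  [10,0.3,0,0,0,0,0.8],
  [8,0.2,0,0,0,0,0.8],
  [6,0.2,0,0,0,0,0.8],
  [5,0.2,0,0,0,0,0.8],
  [4,0.1,0,0,0,0,0.8],
  [3,0.1,0,0,0,0,0.8],
  [2,0.1,0,0,0,0,0.8],
  [0,0,0,0,0,0,0.8],
])

```text
time: 13.05
eef_pos: [452.6, 161.8, 46.8]
orientation: [1.0, 0.016, -0.002, 0.001]
force: [-7.1, -0.5, 8.7]
grip_width: 0.797
grip_force: 4.7
```

servo_tool([
  [-5,0,0,0,0,0,0.8],
  [-10,0,20,0,0,0,0.8],
  [0,0,45,0,0,0,0.8],
  [20,0,45,0,0,0,0.8],
  [35,0,30,0,0,0,0.8],
  [35,0,0,0,0,0,0.8],
  [0,0,0,0,0,0,0.8],
  [0,0,0,0,0,0,0.8],
])

```text
time: 13.85
eef_pos: [529.7, 161.3, 186.2]
orientation: [1.0, 0.015, -0.001, 0.0]
force: [-0.4, -0.6, -0.7]
grip_width: 0.804
grip_force: 0.0
```

Run:
```python
from cell import env
from h import *
s,w=wrist(env);print(s["eef_pos"],s["orientation"]);np.savez("wrist5.npz",**w)
cv2.imwrite("pics/p5.png",w["img"][:,:,::-1])
m=(w["img"].min(2)>150).astype(np.uint8)
for c in cv2.findContours(m,0,2)[0]:
    if cv2.contourArea(c)>3000:
        q=ray(w,c[:,0],42)[:,:2].astype(np.float32);print(c[:,0].min(0),c[:,0].max(0),cv2.minAreaRect(q))
```

```text
[529.67508591 161.33782137 186.20818436] [ 9.99888945e-01  1.48909996e-02 -5.90484680e-04  8.52498668e-05]
[230 175] [375 346] ((498.3387451171875, 193.19512939453125), (153.055908203125, 108.61225891113281), 29.2268123626709)
[447  34] [580 170] ((623.8659057617188, 28.178421020507812), (91.2379150390625, 81.49321746826172), 1.712081789970398)
[218  22] [284 173] ((619.43017578125, 215.38906860351562), (44.38576889038086, 99.60663604736328), 86.18354034423828)
```

View pics/p5.png

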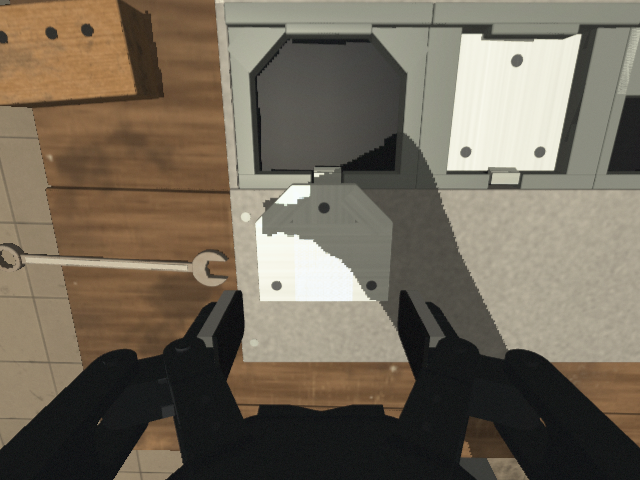

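The picture shows the clipped cavity (250–407, 35–172), its catch at (327,174) and the plate below it (257–391, 183–301), nearly in line. I'll extract the side edges precisely.

Run:
```python
from h import *
w=load("wrist5.npz");g=cv2.cvtColor(w["img"],cv2.COLOR_RGB2GRAY).astype(int)
for v in (85,100,115,130,150): print(v,"L",g[v,222:270],"R",g[v,392:440])
for v in (240,260,285): print(v,"L",g[v,248:266],"R",g[v,382:402])
print("catch row170", g[172,300:355]); print(ray(w,[[327,172]],31))
```

```text
85 L [163 175 178 178 178 177 177 177  98  92 135 163 167 167 168 168 169 170
 170 171 170 171 170 173 172 171 175 131  64  51  50  50  51  33  25  76
  82  81  83  83  80  82  83  85  83  85  84  83] R [ 62  63  59  60  61  60  61  56  57  55  57  58  58  55 114 152 154 154
 154 153 152 151 151 151 150 150 149 150 147 146 147 139 101 133 149 150
 152 150 150 148 150 149 148 147 150 147 146 147]
100 L [ 99 148 160 165 164 168 167 167 172 100 105 140 164 166 166 168 168 168
 171 171 172 170 171 173 172 174 173 176 121  64  51  52  50  47  29  20
  80  86  86  86  88  85  85  85  86  88  85  88] R [ 64  61  62  61  61  62  62  55  57  56  56  57  54 113 151 156 153 155
 154 153 152 153 150 150 150 150 150 148 148 147 135 118 142 150 149 149
 149 149 149 147 147 149 149 146 147 146 147 145]
115 L [111 110 146 166 168 166 167 166 167 171 152 119 150 166 169 169 169 172
 171 171 171 173 174 174 173 175 175 176 173 113  59  51  49  48  45  24
  22  23  46  81  87  88  85  86  87  86  89  88] R [ 63  63  63  62  63  62  55  58  56  55  60  56 116 154 156 154 154 154
 154 153 151 152 151 150
[... 974 characters left out ...]
248] R [118 119 118 119 118 117 115 119 117 107  85  81  80  80  79  79  81  80
  81  81]
260 L [181 177 178 177 176 172 172 170 174 195 246 247 247 247 247 246 247 247] R [117 118 117 118 117 117 118 118  94  82  79  82  82  84  84  84  80  78
  79  83]
285 L [175 173 172 170 169 167 166 167 171 174 178 235 243 243 243 243 243 243] R [115 115 114 115 116 114 125  90  81  81  81  78  79  79  79  81  81  79
  78  79]
catch row170 [ 56  54  56  55  55  56  55  56  54  56  56  43  24  33 127 130 131 120
 117 119 117 120 122 120  96  93  91  94  91 115 120 121  96  94  84  85
  86  84  85  84  86  43  38  51  55  54  55  55  56  55  55  56  56  55
  57]
[[571.47415197 157.32469465  31.        ]]
```

Run:
```python
from h import *
w=load("wrist5.npz")
L=ray(w,[[249.3,85],[250.2,100],[251,115],[252,130],[253,150]],31.5);R=ray(w,[[406,85],[405,100],[404,115],[403,130],[402,150]],31.5)
l=ray(w,[[255.8,240],[257,260],[258.6,285]],42);r=ray(w,[[391.6,240],[390.2,260],[388.8,285]],42)
for n,A,B in(("cav",L,R),("plate",l,r)):
    print(n,"slopes",np.polyfit(A[:,0],A[:,1],1)[0],np.polyfit(B[:,0],B[:,1],1)[0],"width",np.round(A[:,1]-B[:,1],1))
    print(" mid",np.round((A+B)[:,:2]/2,1).tolist())
back=ray(w,[[290,301],[360,301]],42);print("back",back)
ns=ray(w,[[300,184],[345,184],[300,172],[360,172],[290,36],[360,36]],[42]);print("nose",ns[:2])
print("sill inner/ far at31.5,10",ray(w,[[290,172.5],[380,172.5]],31.5),ray(w,[[300,188],[400,188.]],31.5))
```

```text
cav slopes 0.03002970130396614 0.03677631651389763 width [114.9 114.9 114.9 114.8 115.2]
 mid [[634.8, 159.1], [624.5, 158.8], [614.0, 158.5], [603.2, 158.1], [588.4, 157.5]]
plate slopes 0.03263147232282731 0.03289022588938703 width [109.3 109.2 109.3]
 mid [[518.5, 158.3], [501.2, 157.8], [478.7, 157.0]]
back [[462.82627277 185.25515539  42.        ]
 [464.60600278 125.55778735  42.        ]]
nose [[563.12665574 177.92266958  42.        ]
 [564.15644651 143.46160908  42.        ]]
sill inner/ far at31.5,10 [[570.27429813 186.49117338  31.5       ]
 [572.39503759 115.53702146  31.5       ]] [[558.21462585 178.46080347  31.5       ]
 [560.60234224  98.5521501   31.5       ]]
```

The plate stands 3.0 mm too far to the left of the cavity line (yaw 0.033 for both). I'll nudge it back from its left side.

servo_tool([
  [-3,8,0,0,0,0.1431,0.6],
  [-3,8,0,0,0,0.1431,0.45],
  [-3,8,0,0,0,0.1431,0.45],
  [-3,8,-5,0,0,0.1431,0.45],
  [-3,8,-10,0,0,0.1431,0.45],
  [-3,8,-10,0,0,0.1431,0.45],
  [-3,8,-15,0,0,0.1431,0.45],
  [-3,8,-15,0,0,0.1431,0.45],
  [-3,8,-15,0,0,0.1431,0.45],
  [-2,8,-15,0,0,0.1431,0.45],
  [0,4,-15,0,0,0.1431,0.45],
  [0,0,0,0,0,0,0.45],
])

```text
time: 15.1
eef_pos: [497.5, 245.4, 84.6]
orientation: [0.694, 0.72, -0.002, -0.001]
force: [0.1, -0.6, 0.2]
grip_width: 0.45
grip_force: 0.0
```

servo_tool([
  [0,0,-15,0,0,0,0.45],
  [0,0,-15,0,0,0,0.45],
  [0,0,0,0,0,0,0.45],
])

```text
time: 15.4
eef_pos: [499.1, 244.3, 54.7]
orientation: [0.695, 0.719, -0.002, -0.0]
force: [-1.4, 0.6, -0.2]
grip_width: 0.452
grip_force: 0.0
```

servo_tool([
  [0,-10,0,0,0,0,0.45],
  [0,-6,0,0,0,0,0.45],
  [0,-3,0,0,0,0,0.45],
  [0,-2,0,0,0,0,0.45],
  [0,-1.5,0,0,0,0,0.45],
  [0,-1,0,0,0,0,0.45],
  [0,0,0,0,0,0,0.45],
])

```text
time: 16.1
eef_pos: [500.9, 222.9, 57.2]
orientation: [0.695, 0.719, 0.001, 0.0]
force: [0.4, 2.0, 0.2]
grip_width: 0.448
grip_force: 0.6
```

servo_tool([
  [0,5,0,0,0,0,0.45],
  [0,15,20,0,0,0,0.45],
  [0,0,45,0,0,-0.1431,0.45],
  [2,-9,50,0,0,-0.1431,0.45],
  [3,-9,10,0,0,-0.1431,0.6],
  [3,-9,0,0,0,-0.1431,0.8],
  [3,-9,0,0,0,-0.1431,0.8],
  [3,-9,0,0,0,-0.1431,0.8],
  [3,-10,0,0,0,-0.1431,0.8],
  [3,-10,0,0,0,-0.1431,0.8],
  [3,-10,0,0,0,-0.1431,0.8],
  [3,-10,0,0,0,-0.1431,0.8],
])

```text
time: 17.3
eef_pos: [526.3, 157.2, 180.8]
orientation: [0.996, 0.084, -0.0, 0.0]
force: [0.8, 0.1, -0.9]
grip_width: 0.798
grip_force: 0.0
```

servo_tool([
  [0,0,0,0,0,-0.1431,0.8],
  [0,0,0,0,0,0,0.8],
  [0,0,0,0,0,0,0.8],
])

```text
time: 17.6
eef_pos: [526.3, 157.9, 180.9]
orientation: [1.0, 0.017, -0.0, 0.0]
force: [0.2, -0.2, -0.4]
grip_width: 0.804
grip_force: 0.0
```

```bash
cat > m.py <<'E'
from cell import env
from h import *
s,w=wrist(env);print(s["eef_pos"],s["orientation"]);np.savez("wristm.npz",**w)
g=cv2.GaussianBlur(cv2.cvtColor(w["img"],cv2.COLOR_RGB2GRAY),(3,3),0).astype(float);w2=w
C=lambda x,o:np.array([611.9-.033*o+x,158.4+o+.033*x])   # approx cavity frame
def edge(P,z):  # strongest horizontal gradient near the projected point
    u,v=proj(w,[[*P,z]])[0];v=int(round(v));d=np.abs(np.diff(g[v,int(u)-9:int(u)+11]));k=d.argmax();return [int(u)-9+k+.5,v]
def side(xs,o0,half,z):
    out=[]
    for x in xs:
        A=[ray(w,edge(C(x,o0+sg*half),z),z)[0] for sg in(1,-1)];out.append([x,A[0][1]-A[1][1],*((A[0]+A[1])/2)[:2]])
    return np.array(out)
import sys
px,po=map(float,sys.argv[1:3])
for n,t in(("cavity",side((0,8,16),0,57.5,31.5)),("plate",side((px-35,px-25,px-10,px),po,55,42))):
    off=t[:,3]-158.4-.033*(t[:,2]-611.9);print(n,"widths",t[:,1].round(1),"offset",off.round(1))
E
python3 m.py -98 0
```

```text
[526.27691453 157.92023746 180.90544864] [ 9.99849367e-01  1.73541760e-02 -2.45179827e-04  1.22803226e-04]
cavity widths [114.7 115.1 114.7] offset [ 0.1  0.2 -0.2]
plate widths [109.3 109.  108.8 109.3] offset [1.7 2.1 2.1 2.2]
```

It still sits 2 mm left, since the arm stopped short of its command. One more nudge, a bit further.

servo_tool([
  [-2,8,0,0,0,0.1431,0.6],
  [-2,8,0,0,0,0.1431,0.45],
  [-2,8,0,0,0,0.1431,0.45],
  [-2,8,-5,0,0,0.1431,0.45],
  [-3,8,-10,0,0,0.1431,0.45],
  [-3,8,-10,0,0,0.1431,0.45],
  [-3,8,-15,0,0,0.1431,0.45],
  [-3,8,-15,0,0,0.1431,0.45],
  [-3,8,-15,0,0,0.1431,0.45],
  [-3,8,-15,0,0,0.1431,0.45],
  [0,6,-10,0,0,0.1431,0.45],
  [0,0,0,0,0,0,0.45],
])

```text
time: 18.85
eef_pos: [499.2, 244.2, 84.7]
orientation: [0.694, 0.72, -0.001, -0.001]
force: [-0.6, -0.1, -1.0]
grip_width: 0.447
grip_force: 0.0
```

servo_tool([
  [0,0,-15,0,0,0,0.45],
  [0,0,-15,0,0,0,0.45],
  [0,-4,0,0,0,0,0.45],
  [0,-8,0,0,0,0,0.45],
  [0,-4,0,0,0,0,0.45],
  [0,0,0,0,0,0,0.45],
])

```text
time: 19.45
eef_pos: [501.2, 226.1, 56.4]
orientation: [0.696, 0.718, 0.0, 0.001]
force: [0.0, 0.3, -0.2]
grip_width: 0.449
grip_force: 0.0
```

servo_tool([
  [0,-2,0,0,0,0,0.45],
  [0,-1.5,0,0,0,0,0.45],
  [0,-1,0,0,0,0,0.45],
  [0,0,0,0,0,0,0.45],
])

```text
time: 19.85
eef_pos: [500.6, 222.9, 56.1]
orientation: [0.695, 0.719, 0.0, 0.0]
force: [-0.7, 0.0, 1.3]
grip_width: 0.452
grip_force: 0.0
```

servo_tool([
  [0,-1,0,0,0,0,0.45],
  [0,-1,0,0,0,0,0.45],
  [0,0,0,0,0,0,0.45],
  [0,0,0,0,0,0,0.45],
])

```text
time: 20.25
eef_pos: [500.6, 221.3, 56.1]
orientation: [0.695, 0.719, 0.0, -0.0]
force: [-0.1, 1.5, 0.4]
grip_width: 0.449
grip_force: 0.6
```

servo_tool([
  [0,-0.5,0,0,0,0,0.45],
  [0,0,0,0,0,0,0.45],
  [0,8,0,0,0,0,0.45],
  [0,15,25,0,0,0,0.45],
  [-5,0,45,0,0,-0.1431,0.45],
  [-10,-9,50,0,0,-0.1431,0.45],
  [-10,-9,10,0,0,-0.1431,0.6],
  [-8,-9,0,0,0,-0.1431,0.8],
  [-5,-9,0,0,0,-0.1431,0.8],
  [-5,-9,0,0,0,-0.1431,0.8],
  [-5,-10,0,0,0,-0.1431,0.8],
  [-5,-10,0,0,0,-0.1431,0.8],
])

```text
time: 21.45
eef_pos: [447.4, 178.4, 184.3]
orientation: [0.974, 0.225, -0.0, 0.0]
force: [0.2, 0.2, -0.3]
grip_width: 0.802
grip_force: 0.0
```

servo_tool([
  [0,-10,0,0,0,-0.1431,0.8],
  [0,-10,0,0,0,-0.1431,0.8],
  [0,-2,0,0,0,-0.1431,0.8],
  [0,0,0,0,0,0,0.8],
  [0,0,0,0,0,0,0.8],
])

```text
time: 21.95
eef_pos: [447.8, 157.1, 184.3]
orientation: [1.0, 0.017, -0.0, 0.0]
force: [0.3, 0.1, -0.5]
grip_width: 0.803
grip_force: 0.0
```

```bash
python3 m.py -98 0
```

```text
[447.77154955 157.10062318 184.31356852] [ 9.99852534e-01  1.71722217e-02 -1.04040329e-04  1.19587324e-04]
cavity widths [121.2 114.6 118.6] offset [3.2 5.9 3.9]
plate widths [109.1 108.6 108.3 108.5] offset [-0.2 -0.5 -0.4 -0.3]
```

The plate is now within 0.4 mm of the line (this view doesn't cover the cavity, so I'm ignoring those numbers). I'll go behind it and push it in.

servo_tool([
  [-10,-2,-40,0,0,0,0.8],
  [-10,-2,-45,0,0,0,0.8],
  [0,-0.8,-40,0,0,0,0.8],
  [0,0,-12,0,0,0,0.8],
  [0,0,0,0,0,0,0.8],
  [0,0,0,0,0,0,0.8],
])

```text
time: 22.6
eef_pos: [428.8, 152.8, 48.1]
orientation: [1.0, 0.016, 0.001, -0.0]
force: [-0.1, 0.7, -0.9]
grip_width: 0.805
grip_force: 0.0
```

servo_tool([
  [10,0.3,0,0,0,0,0.8],
  [10,0.3,0,0,0,0,0.8],
  [6,0.2,0,0,0,0,0.8],
  [5,0.2,0,0,0,0,0.8],
  [5,0.2,0,0,0,0,0.8],
  [5,0.2,0,0,0,0,0.8],
  [5,0.2,0,0,0,0,0.8],
  [5,0.2,0,0,0,0,0.8],
  [4,0.1,0,0,0,0,0.8],
  [3,0.1,0,0,0,0,0.8],
  [2,0.1,0,0,0,0,0.8],
  [0,0,0,0,0,0,0.8],
])

```text
time: 23.8
eef_pos: [488.4, 154.1, 47.4]
orientation: [1.0, 0.015, 0.0, -0.0]
force: [-0.4, 0.7, -0.0]
grip_width: 0.8
grip_force: 0.0
```

Run:
```python
from cell import env
from h import *
s,w=wrist(env);f=env.grab_frame("scene")
cv2.imwrite("pics/p6.png",np.hstack([cv2.resize(w["img"],(400,300)),cv2.resize(f["img"][200:350,170:370],(400,300))])[:,:,::-1])
np.savez("wristn.npz",**w)
```

```text
(no output)
```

View pics/p6.png

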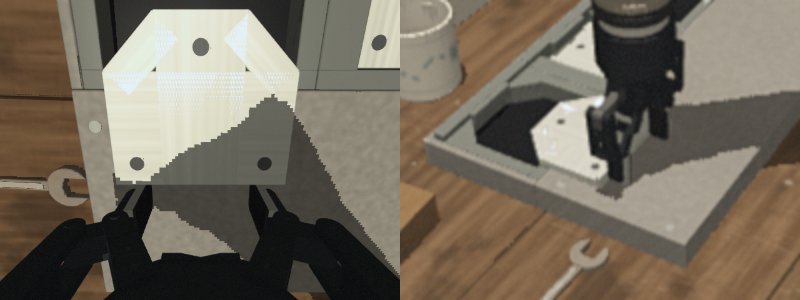

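The nose is over the cavity, square and looking centred (gaps at x=95 on the left and 300 on the right). Quick check of the lateral offset.

```bash
sed -i 's/(0,8,16),0/(-26,-22,-18),0/' m.py; python3 m.py -62 0
```

```text
[488.34225064 154.16674733  47.50676441] [ 9.99880579e-01  1.54467476e-02  4.63209336e-04 -1.02364280e-04]
cavity widths [114.2 114.2 114.4] offset [0.2 0.  0. ]
plate widths [108.6 108.4 108.4 105.5] offset [-0.6 -0.5 -0.6  1. ]
```

servo_tool([
  [5,0.2,0,0,0,0,0.8],
  [5,0.2,0,0,0,0,0.8],
  [5,0.2,0,0,0,0,0.8],
  [5,0.2,0,0,0,0,0.8],
  [5,0.2,0,0,0,0,0.8],
  [4,0.1,0,0,0,0,0.8],
  [4,0.1,0,0,0,0,0.8],
  [3,0.1,0,0,0,0,0.8],
  [0,0,0,0,0,0,0.8],
])

```text
time: 24.85
eef_pos: [524.7, 155.4, 47.4]
orientation: [1.0, 0.015, 0.001, -0.0]
force: [-1.8, 0.1, 0.6]
grip_width: 0.801
grip_force: 0.0
```

servo_tool([
  [4,0.1,0,0,0,0,0.8],
  [4,0.1,0,0,0,0,0.8],
  [4,0.1,0,0,0,0,0.8],
  [0,0,0,0,0,0,0.8],
])

```text
time: 25.25
eef_pos: [536.9, 155.6, 47.4]
orientation: [1.0, 0.015, 0.001, -0.0]
force: [0.1, 0.3, 0.8]
grip_width: 0.802
grip_force: 0.0
```

Run:
```python
from cell import env
from h import *
s,w=wrist(env);f=env.grab_frame("scene");print(s["eef_pos"],s["force"])
cv2.imwrite("pics/p7.png",np.hstack([cv2.resize(w["img"],(400,300)),cv2.resize(f["img"][200:350,170:370],(400,300))])[:,:,::-1])
```

```text
[536.87445077 155.64381035  47.41395276] [0.08871966 0.34723283 0.76090178]
```

View pics/p7.png

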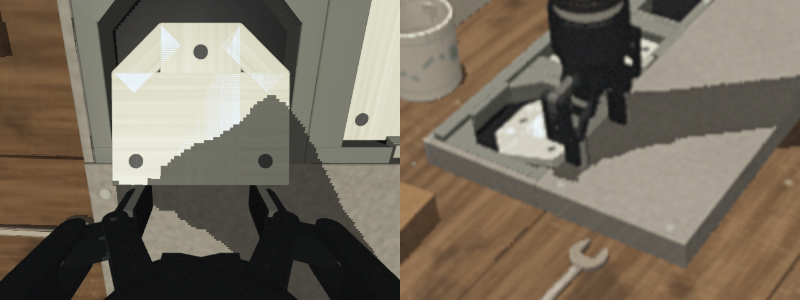

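The plate has tipped: its nose looks smaller and lower, inside the cavity. I'll carry on under the lip.

servo_tool([
  [4,0.1,0,0,0,0,0.8],
  [4,0.1,0,0,0,0,0.8],
  [4,0.1,0,0,0,0,0.8],
  [3,0.1,0,0,0,0,0.8],
  [0,0,0,0,0,0,0.8],
])

```text
time: 25.85
eef_pos: [551.7, 156.1, 47.4]
orientation: [1.0, 0.015, 0.0, -0.0]
force: [0.7, -1.4, 0.3]
grip_width: 0.801
grip_force: 0.0
```

servo_tool([
  [2,0.1,0,0,0,0,0.8],
  [2,0.1,0,0,0,0,0.8],
  [2,0.1,0,0,0,0,0.8],
  [0,0,0,0,0,0,0.8],
])

```text
time: 26.25
eef_pos: [557.3, 156.4, 47.3]
orientation: [1.0, 0.015, 0.0, -0.0]
force: [-0.3, 0.6, 0.1]
grip_width: 0.798
grip_force: 0.0
```

servo_tool([
  [2,0.1,0,0,0,0,0.8],
  [2,0.1,0,0,0,0,0.8],
  [0,0,0,0,0,0,0.8],
])

```text
time: 26.55
eef_pos: [561.4, 156.6, 47.4]
orientation: [1.0, 0.015, 0.0, -0.0]
force: [0.3, 0.4, 0.1]
grip_width: 0.802
grip_force: 0.0
```

servo_tool([
  [1.5,0,0,0,0,0,0.8],
  [0,0,0,0,0,0,0.8],
])

```text
time: 26.75
eef_pos: [562.8, 156.5, 47.4]
orientation: [1.0, 0.015, 0.0, -0.0]
force: [-0.5, 0.2, -0.9]
grip_width: 0.803
grip_force: 0.0
```

servo_tool([
  [1.5,0,0,0,0,0,0.8],
  [0,0,0,0,0,0,0.8],
])

```text
time: 26.95
eef_pos: [563.9, 156.6, 47.3]
orientation: [1.0, 0.015, -0.0, 0.0]
force: [-0.8, -0.2, -0.0]
grip_width: 0.801
grip_force: 0.3
```

Run:
```python
from cell import env
from h import *
s,w=wrist(env);f=env.grab_frame("scene");print(s["eef_pos"],s["force"])
cv2.imwrite("pics/p8.png",np.hstack([cv2.resize(w["img"],(400,300)),cv2.resize(f["img"][200:350,170:370],(400,300))])[:,:,::-1])
```

```text
[563.93312852 156.55139499  47.28960129] [-0.76159922 -0.19205669 -0.03362088]
```

View pics/p8.png

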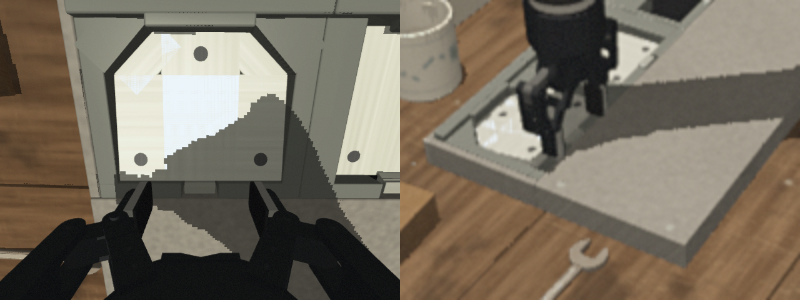

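The plate is under the lip, with its back edge resting on the catch (catch visible at (200,187), wrist half). I'll lift, move over the back edge and press down.

servo_tool([
  [-3,0,5,0,0,0,0.8],
  [0,0,25,0,0,0,0.5],
  [14,0.5,5,0,0,0,0.5],
  [14,0.5,0,0,0,0,0.5],
  [0,0,0,0,0,0,0.5],
  [0,0,-12,0,0,0,0.5],
  [0,0,0,0,0,0,0.5],
])

```text
time: 27.75
eef_pos: [586.5, 157.0, 68.1]
orientation: [1.0, 0.016, -0.002, 0.001]
force: [-0.3, -0.0, -0.2]
grip_width: 0.502
grip_force: 0.0
```

servo_tool([
  [0,0,-3,0,0,0,0.5],
  [0,0,-3,0,0,0,0.5],
  [0,0,-2,0,0,0,0.5],
  [0,0,0,0,0,0,0.5],
])

```text
time: 28.15
eef_pos: [588.6, 157.5, 61.9]
orientation: [1.0, 0.015, -0.0, 0.0]
force: [0.5, -0.4, 0.4]
grip_width: 0.496
grip_force: 0.0
```

servo_tool([
  [0,0,-3,0,0,0,0.5],
  [0,0,-2,0,0,0,0.5],
  [0,0,0,0,0,0,0.5],
])

```text
time: 28.45
eef_pos: [588.7, 157.4, 57.0]
orientation: [1.0, 0.015, -0.0, 0.0]
force: [-0.4, -0.5, 0.3]
grip_width: 0.498
grip_force: 0.0
```

servo_tool([
  [0,0,-2,0,0,0,0.5],
  [0,0,-2,0,0,0,0.5],
  [0,0,0,0,0,0,0.5],
])

```text
time: 28.75
eef_pos: [588.9, 157.6, 53.2]
orientation: [1.0, 0.015, -0.0, 0.0]
force: [-0.4, 0.3, -0.5]
grip_width: 0.499
grip_force: 0.0
```

servo_tool([
  [0,0,-2,0,0,0,0.5],
  [0,0,0,0,0,0,0.5],
])

```text
time: 28.95
eef_pos: [588.8, 157.5, 51.1]
orientation: [1.0, 0.015, -0.0, 0.0]
force: [-0.6, -0.6, 0.5]
grip_width: 0.5
grip_force: 0.0
```

servo_tool([
  [0,0,-2,0,0,0,0.5],
  [0,0,0,0,0,0,0.5],
])

```text
time: 29.15
eef_pos: [588.7, 157.4, 48.9]
orientation: [1.0, 0.015, -0.0, 0.0]
force: [-0.7, 0.1, 0.6]
grip_width: 0.499
grip_force: 0.0
```

servo_tool([
  [0,0,-2,0,0,0,0.5],
  [0,0,0,0,0,0,0.5],
])

```text
time: 29.35
eef_pos: [588.8, 157.4, 47.0]
orientation: [1.0, 0.015, -0.0, 0.0]
force: [0.4, -0.2, -0.6]
grip_width: 0.499
grip_force: 0.0
```

servo_tool([
  [0,0,-2,0,0,0,0.5],
  [0,0,0,0,0,0,0.5],
])

```text
time: 29.55
eef_pos: [588.7, 157.4, 45.0]
orientation: [1.0, 0.015, -0.0, 0.0]
force: [-0.3, -0.0, -1.0]
grip_width: 0.504
grip_force: 0.0
```

servo_tool([
  [0,0,-2,0,0,0,0.5],
  [0,0,0,0,0,0,0.5],
])

```text
time: 29.75
eef_pos: [588.7, 157.5, 43.0]
orientation: [1.0, 0.015, -0.0, 0.0]
force: [0.3, 0.0, -0.3]
grip_width: 0.501
grip_force: 0.0
```

servo_tool([
  [0,0,-1.5,0,0,0,0.5],
  [0,0,0,0,0,0,0.5],
])

```text
time: 29.95
eef_pos: [588.8, 157.5, 41.6]
orientation: [1.0, 0.015, -0.0, 0.0]
force: [-0.1, -0.6, 0.1]
grip_width: 0.502
grip_force: 0.0
```

servo_tool([
  [0,0,-1.5,0,0,0,0.5],
  [0,0,0,0,0,0,0.5],
])

```text
time: 30.15
eef_pos: [589.0, 157.6, 40.3]
orientation: [1.0, 0.015, 0.0, 0.0]
force: [0.3, -0.7, 0.7]
grip_width: 0.505
grip_force: 0.0
```

servo_tool([
  [0,0,-1.5,0,0,0,0.5],
  [0,0,0,0,0,0,0.5],
])

```text
time: 30.35
eef_pos: [589.1, 157.6, 40.2]
orientation: [1.0, 0.015, 0.0, 0.0]
force: [-2.8, -0.8, 9.3]
grip_width: 0.497
grip_force: 4.6
```

Run:
```python
from cell import env
from h import *
s,w=wrist(env);f=env.grab_frame("scene");print(s["eef_pos"],s["force"])
cv2.imwrite("pics/p9.png",np.hstack([cv2.resize(w["img"],(400,300)),cv2.resize(f["img"][200:350,170:370],(400,300))])[:,:,::-1])
z=w["z_map"]
v,u=np.mgrid[0:480,0:640];K=w["camera_matrix"];E=w["extrinsics"]
P=np.stack([(u-K[0,2])/K[0,0]*z,-(v-K[1,2])/K[1,1]*z,-z],-1)@E[:3,:3].T+E[:3,3]
for v in range(0,480,30): print(v,[tuple(P[v,u].round(0).astype(int)) for u in (250,320,390)])
```

```text
[589.06677352 157.62848119  40.21791594] [-2.769642   -0.84403681  9.25449168]
0 [(np.int64(713), np.int64(190), np.int64(-2)), (np.int64(714), np.int64(162), np.int64(-2)), (np.int64(715), np.int64(133), np.int64(-2))]
30 [(np.int64(703), np.int64(190), np.int64(-2)), (np.int64(703), np.int64(161), np.int64(-2)), (np.int64(704), np.int64(132), np.int64(0))]
60 [(np.int64(685), np.int64(183), np.int64(38)), (np.int64(686), np.int64(161), np.int64(37)), (np.int64(686), np.int64(138), np.int64(38))]
90 [(np.int64(676), np.int64(183), np.int64(38)), (np.int64(677), np.int64(160), np.int64(38)), (np.int64(677), np.int64(138), np.int64(38))]
120 [(np.int64(667), np.int64(184), np.int64(37)), (np.int64(667), np.int64(160), np.int64(37)), (np.int64(668), np.int64(137), np.int64(38))]
150 [(np.int64(655), np.int64(188), np.int64(19)), (np.int64(656), np.int64(160), np.int64(19)), (np.int64(657), np.int64(132), np.int64(19))]
180 [(np.int64(643), np.int64(188), np.int64(19)), (np.int64(644), np.int64(159), np.int64(19)), (np.int64(645), np.int64(131), np.int64(19))]
210 [(np.int64(631), np.in
[... 565 characters left out ...]
, np.int64(182), np.int64(58)), (np.int64(574), np.int64(157), np.int64(19)), (np.int64(599), np.int64(134), np.int64(56))]
360 [(np.int64(600), np.int64(178), np.int64(76)), (np.int64(566), np.int64(157), np.int64(30)), (np.int64(601), np.int64(138), np.int64(75))]
390 [(np.int64(605), np.int64(175), np.int64(93)), (np.int64(551), np.int64(157), np.int64(31)), (np.int64(606), np.int64(141), np.int64(93))]
420 [(np.int64(605), np.int64(173), np.int64(101)), (np.int64(599), np.int64(158), np.int64(95)), (np.int64(607), np.int64(143), np.int64(102))]
450 [(np.int64(608), np.int64(171), np.int64(111)), (np.int64(600), np.int64(158), np.int64(104)), (np.int64(608), np.int64(145), np.int64(111))]
```

The depth map shows the plate top at z 19–20 all over, so it lies flat. I'll press a little firmer, then lift and check the catch.

servo_tool([
  [0,0,-1,0,0,0,0.5],
  [0,0,0,0,0,0,0.5],
  [0,0,0,0,0,0,0.5],
])

```text
time: 30.75
eef_pos: [589.1, 157.6, 40.2]
orientation: [1.0, 0.015, 0.0, 0.001]
force: [-5.1, -2.7, 15.2]
grip_width: 0.5
grip_force: 7.6
```

servo_tool([
  [0,0,10,0,0,0,0.5],
  [0,0,40,0,0,0,0.5],
  [-25,0,40,0,0,0,0.5],
  [-30,0,20,0,0,0,0.5],
  [-25,0,0,0,0,0,0.5],
  [0,0,0,0,0,0,0.5],
  [0,0,0,0,0,0,0.5],
])

```text
time: 31.45
eef_pos: [509.1, 157.5, 148.2]
orientation: [1.0, 0.016, 0.001, 0.0]
force: [0.9, 0.4, 0.3]
grip_width: 0.5
grip_force: 0.0
```

Run:
```python
from cell import env
from h import *
s,w=wrist(env);print(s["eef_pos"],s["force"])
z=w["z_map"]
v,u=np.mgrid[0:480,0:640];K=w["camera_matrix"];E=w["extrinsics"]
P=np.stack([(u-K[0,2])/K[0,0]*z,-(v-K[1,2])/K[1,1]*z,-z],-1)@E[:3,:3].T+E[:3,3]
c=proj(w,[[571,157,31],[577,15.6,31],[623,158.7,20]]).round().astype(int);print(c)
for i in(0,1):
    for du in(0,30):
        print(i,du,[(round(float(P[c[i,1]+k,c[i,0]+du,0]),1),round(float(P[c[i,1]+k,c[i,0]+du,2]),1)) for k in range(-10,10)])
m=(abs(P[...,2]-19.5)<2.5)&(abs(P[...,0]-623)<60)&(abs(P[...,1]-159)<62)&(w["img"].min(2)>90)
q=P[m];A=np.c_[q[:,:2]-[623,158.7],np.ones(len(q))];print("plane",np.linalg.lstsq(A,q[:,2],rcond=None)[0],len(q))
mm=m.astype(np.uint8);mm=cv2.morphologyEx(mm,cv2.MORPH_OPEN,np.ones((5,5)));cc=max(cv2.findContours(mm,0,2)[0],key=cv2.contourArea)[:,0]
print("rect",cv2.minAreaRect(ray(w,cc,20)[:,:2].astype(np.float32)))
t=w["img"][max(c[0,1]-100,0):c[0,1]+50,c[0,0]-100:c[0,0]+100]
cv2.imwrite("pics/p10.png",np.vstack([cv2.resize(t,(800,600))[:, :]])[:,:,::-1])
```

```text
[509.05200514 157.46779576 148.1658979 ] [0.87251379 0.41124915 0.28095163]
[[324 149]
 [536 147]
 [324  66]]
0 0 [(577.1, 18.8), (576.4, 19.4), (575.7, 18.4), (575.1, 19.9), (574.5, 22.2), (573.9, 22.8), (573.2, 23.1), (572.7, 25.3), (572.2, 28.7), (571.5, 27.8), (570.9, 28.5), (570.3, 30.1), (569.7, 31.0), (569.0, 30.3), (568.3, 29.0), (567.7, 30.3), (567.1, 30.5), (566.4, 29.8), (565.7, 29.1), (565.1, 29.7)]
0 30 [(577.8, 19.7), (577.0, 18.1), (576.4, 19.7), (575.7, 19.0), (575.1, 19.3), (574.4, 18.5), (573.7, 18.3), (572.6, 9.6), (571.9, 9.5), (571.2, 10.2), (571.2, 22.0), (571.0, 30.2), (570.3, 29.4), (569.7, 30.9), (569.0, 30.6), (568.4, 30.3), (567.7, 30.0), (567.1, 30.6), (566.4, 30.4), (565.8, 30.7)]
1 0 [(583.1, 19.2), (582.4, 18.0), (581.7, 16.6), (581.0, 18.4), (580.4, 19.1), (579.7, 19.4), (579.1, 21.2), (578.5, 23.1), (577.8, 23.7), (577.2, 25.6), (576.7, 27.5), (576.0, 26.7), (575.4, 29.0), (574.7, 28.9), (574.2, 30.1), (573.5, 29.3), (572.8, 29.5), (572.2, 29.9), (571.6, 30.2), (570.9, 30.5)]
1 30 [(583.7, 19.2), (583.0, 19.0), (582.4, 19.8), (581.7, 17.8), (581.0, 18.5), (580.4, 19.8), (579.7, 18.4), (579.0, 19.8), (578.4, 19.4), (577.7, 18.7), (577.0, 20.0), (576.0, 9.0), (575.6, 17.1), (575.4, 28.7), (574.8, 30.5), (574.1, 30.4), (573.5, 29.6), (572.8, 30.0), (572.2, 31.0), (571.6, 31.2)]
plane [6.55653830e-04 1.02186252e-04 1.91826498e+01] 23060
rect ((616.7086791992188, 158.18441772460938), (87.25730895996094, 109.26937103271484), 1.7971203327178955)
```

View pics/p10.png

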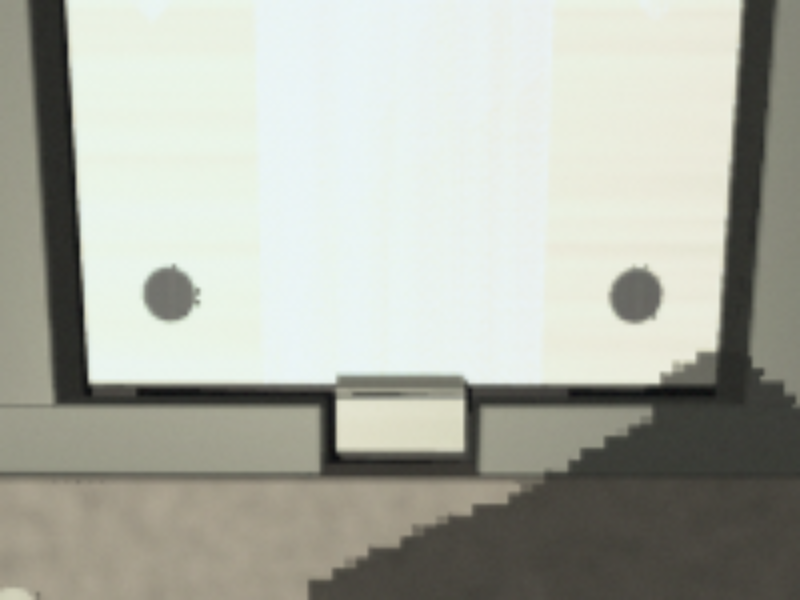

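The catch nose at (400,385) lies over the plate's back edge and protrudes about as far as the oblong's catch. The plate is flat (slope under 0.001) at the same height as the seated oblong plate, and the arm is clear. Handing in.

```bash
python3 -c "
from cell import env
print(env.sign_off())"
```

```text
the job is handed in; nothing more can be done
None
```

I've handed the job in: the clipped plate measured flat in its own insert with the catch sprung over its back edge, at about 31 s of the 72 s limit. The hand-in returned no verdict.

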